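Draw the bench magnifier out over the door stop

ROBOT

A 7-joint arm with a two-finger parallel gripper is mounted at the origin on the work surface. World frame = base frame: x ahead of the robot, y to its left, z up, the work surface at z = 0. Lengths are in m, angles in rad, forces in N, time in s.
With the tool pointing down it reaches from about 0.425 to 0.925 m from the base axis. Payload 6.8 kg.
Tool frame: the origin (TCP) lies on the mounting face of the last link; the fingertips stand 173 mm ahead of it and the grasp point (between the pads) lies 155 mm ahead of it; z points along the fingers, y is the line along which they close (so a half turn about z gives the same grasp; the last joint's range is limited). The gripper opens to 85 mm and grips with 20 to 120 N. Pads are 22 mm wide; open, the fingers measure 114 mm over their backs; the gripper's body (76 mm by 85 mm) begins 54 mm behind the grasp point. The pads swing forward as they close: fully open they stand 13 mm farther back than shut.
Start: joints at [1.186, 0.477, 0.022, 1.555, -0.011, 1.109, -0.083], TCP at [0.184, -0.649, 0.405] pointing down, gripper open.
Joint ranges: [-2.96, 2.96], [-0.34, 2.1], [-1.41, 1.46], [0.24, 2.44], [-1.37, 4.51], [0.17, 1.92], [-2.96, 2.96]. Speed limits (rad/s): [2.39, 2.39, 3.14, 3.14, 3.14, 3.14, 3.14].

INTERFACE

Orientations are given as a rotation vector (axis times angle).
In Python, from bench import r gives the robot as it stands.
- The arm moves only by the tool carry_out, never from a script. Its argument "moves" is a list of rows, each a list of 5 numbers: the shift along the tool's x, y, z in m, then the turn about the tool's z in rad, then the finger opening in m, from 0 to 0.0854. In form: [[dx, dy, dz, roll, claw], ...]. A call has exactly 8 rows; each row is the pose to reach, as a shift and turn from the pose commanded when the call began, along the tool's axes at that moment; what a row does not reach only later rows make up. A row lasts 1/10 s, in which the tool goes at most 50 mm and 8.59 degrees, less where a joint would pass 70% of its speed; a pose out of reach is approached as far as the arm can. A call with a gripper value outside its range is refused whole. The fingers move at their own pace and stop on an object; "force" is the grip in N (left out, the last holds). Time passes only in rows, so rows that repeat a pose let the fingers close, or fill a call up. It gives the time, the measured TCP pose, the force, the opening and the grip force at its end, in the units of the state.
- r.get_obs(): the state, without advancing time (a new reading comes with each control period).
- r.grab_frame(name): name is "scene" or "top" or "wrist"; returns the picture (420x560x3 uint8, red, green, blue); there is no depth.
- r.calibration(name): a dict with "fx", "fy", "cx", "cy" (pixels), "rvec" (rotation vector, rad) and "tvec" (3), from world to camera coordinates, as OpenCV has them. Camera axes: x right, y down, z forward; pixel columns grow to the right and rows downward; lengths in m; the calibration is good to about 2 mm. A picture is of the moment at which its call begins: read the wrist's pose just before it. calibration takes no time and is no camera call; for the wrist camera it gives the pose at the moment of the call.
- r.hand_in(): hands the job in; it is judged then, once.
The state is a dict: "clock": time; "joints": joint angles; "qvel": joint speeds; "tau": joint torques, N m; "tcp_pos": TCP position; "orientation": TCP orientation; "contact_force": force on the tool from outside, world axes, zero at the start; "moment": the same for the moment, N m; "grip_width": finger opening in m; "gripper_force": force on a finger pad.
Only numpy, scipy, OpenCV 4.12 (cv2) and the standard library are available. Lean on these libraries where they do the work, as an engineer would, in place of code of your own. Each camera call takes 0.05 s, during which the arm holds its last target. There are 200 camera calls.

TASK

Swing the magnifier arm one click, and only one, towards the side where the aluminium door stop lies, with the telescope still pushed in. Then squeeze the trigger in its grip and pull the telescope straight out past its first stop to the second, the end of its travel, so that the lens hangs over the door stop. The telescope springs back if let go, so finish still gripping it with the trigger squeezed and the arm fully drawn out, and leave the door stop and the walnut brackets where they lie.

Things in the scene. Friction and masses are not known exactly. Their poses are not given: they have to be found in the camera images.
- stand: Fixed round dark steel foot of the bench magnifier, 124 mm across, with the turret and telescope on top (120 mm tall over all), which count as part of it. Origin at the centre of its underside, z up. With the turret at 0 the telescope points along the stand's -x, roughly towards the robot.
- pivot (a point): Point on the turret's upright swivel axis at the height of the telescope's axis, 95 mm above the crate.
- turret (a joint): Swivel angle of the turret in rad, positive anticlockwise from above: positive swings the telescope to the stand's -y side. Clicks (spring detents) at -0.873, -0.436, 0, 0.436, 0.873; it starts in the click at 0. Leaving a click takes 4 to 5 N sideways on the grip; it then snaps into the next.
- grip (a point): Centre of the black grip block on the telescope: 54 mm along the telescope, 26 wide, 30 tall, 95 mm above the crate, 165 mm from the pivot when pushed in, 275 at the second stop. Its x axis points back to the pivot (pull towards -x), z up; the trigger is on its +y side. Pinch it from above across its width: 34 mm over the resting trigger, 28 squeezed. Nothing beside it is taller than 40 mm.
- draw (a joint): How far the telescope is drawn out in m: 0 pushed in, 0.055 first stop, 0.110 second stop (hard end of travel). A spring always pulls it back with 4 to 6 N. Unless the trigger is squeezed, a pawl locks it against being pulled at 0 and at the first stop; at the second stop nothing locks it.
- trigger (a joint): How far the steel trigger bar (42 mm long, 22 mm tall, on the grip's +y side, standing 8 mm proud) is squeezed into the grip, in m: 0 out, 0.006 fully in. The pawl is clear beyond 0.004; the rules count it squeezed above 0.005. 2.5 N starts it, 5.5 N pushes it home; closing the gripper across the grip squeezes it.
- lens (a point): Centre of the round magnifier lens, 76 mm across its rim, lying level 95 mm above the crate, 75 mm beyond the grip's centre on the outward end of the telescope.
- door_stop: Loose aluminium floor door stop with a rubber cap, 48 mm across the foot, 36 mm tall. Origin at the centre of its underside. It stands 350 mm from the pivot, 0.436 rad to one side or the other of the telescope (give or take 6 mm), so beneath the lens's place at the second stop.
- bracket_a: Walnut shelf bracket, loose, lying on its side, 110 x 85 mm and 22 mm thick, on the other side from the door stop. Origin at the middle of its underside. To be left alone.
- bracket_b: Second walnut shelf bracket, same size, lying beside the stand. To be left alone.

How it is judged:
On the way, in this order (a step that is already met when the one before it is completed fails the run):
1. the arm has been swung one click to the door stop's side, telescope still pushed in (within 20 mm) (((y of door_stop in the frame of stand below 0 m and value of joint turret between 0.3663 and 0.5063 rad) or (y of door_stop in the frame of stand above 0 m and value of joint turret between -0.5063 and -0.3663 rad)) and value of joint draw below 0.02 m), for 0.2 s.
2. with the trigger squeezed the telescope is past its first stop (((y of door_stop in the frame of stand below 0 m and value of joint turret between 0.3663 and 0.5063 rad) or (y of door_stop in the frame of stand above 0 m and value of joint turret between -0.5063 and -0.3663 rad)) and value of joint draw above 0.065 m and value of joint trigger above 0.005 m), for 0.1 s.
At the end, for the whole second after the job is handed in: The turret stands one click (0.436 rad, within 0.07) to the door stop's side, the telescope is drawn out to its second stop (within 6 mm), the trigger is squeezed more than 5 mm, the fingers hold with more than 3 N, and the lens's centre is within 35 mm of the door stop's, seen from above (((y of door_stop in the frame of stand below 0 m and value of joint turret between 0.3663 and 0.5063 rad) or (y of door_stop in the frame of stand above 0 m and value of joint turret between -0.5063 and -0.3663 rad)) and value of joint draw above 0.104 m and value of joint trigger above 0.005 m and contact force between the fingers and stand above 3 N and horizontal distance between lens and door_stop below 0.035 m and linear speed of door_stop below 0.02 m/s); the arm keeps its last pose, push and grip.
It fails at once if the turret is swung more than one click (value of joint turret above 0.7 rad or value of joint turret below -0.7 rad).
It fails at once if the door stop or a bracket is shifted by more than 15 mm (distance of any of door_stop, bracket_a, bracket_b from where it was at the start of the episode above 0.015 m).
It also fails if it takes over 32 s, if anything falls off the work surface, if the arm or the gripper's body presses on something with over 40 N, if the wrist force passes 120 N, or if a joint passes its speed limit or range.

## Working session

There is one attempt and no reset: what is moved stays moved. The work goes in short steps, Python scripts to look and compute and a tool call to move; the robot and the scene stay as the last step left them, time stands still between calls to the robot, and variables do not carry over. Pictures are saved under pics/ and viewed, at most 10 in all, crops included, and the job is handed in when it is done.

Besides the shell and the picture viewer there is one more tool, called after "Call:" by a JSON object that holds its "fn" and its "kwargs". carry_out: Moves the arm, as the interface text tells. Its arguments: {"type":"object","properties":{"moves":{"type":"array","items":{"type":"array","items":{"type":"number"}}},"force":{"type":"number"}},"required":["moves"]}

```bash
mkdir -p pics
python3 - <<'E'
from bench import r
import cv2
o=r.get_obs();print({k:o[k] for k in('clock','tcp_pos','orientation','grip_width')})
for n in('scene','top'):
    cv2.imwrite(f'pics/{n}0.png',r.grab_frame(n)[:,:,::-1]);print(n,r.calibration(n))
E
```

```text
{'clock': 0.0, 'tcp_pos': array([ 0.1843795 , -0.64903269,  0.40373293]), 'orientation': array([-3.10975082e+00, -4.33235001e-01,  6.38704183e-04]), 'grip_width': 0.0853921871194472}
scene {'fx': 456.0674661866274, 'fy': 456.0674661866274, 'cx': 284.43377454881454, 'cy': 201.9568548774706, 'rvec': array([ 1.51283313,  2.09683821, -0.81029397]), 'tvec': array([ 0.14942888, -0.40013316,  1.37240574])}
top {'fx': 429.65120109489294, 'fy': 429.65120109489294, 'cx': 282.17369614650295, 'cy': 204.71244627878588, 'rvec': array([ 2.14391244, -2.20709378,  0.05858175]), 'tvec': array([0.05533661, 0.6441836 , 0.86918507])}
```

View pics/top0.png

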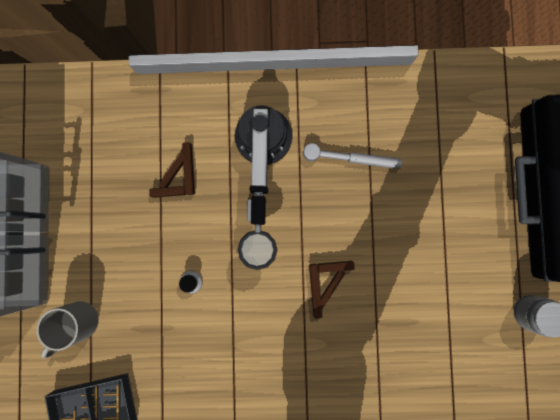

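View pics/scene0.png

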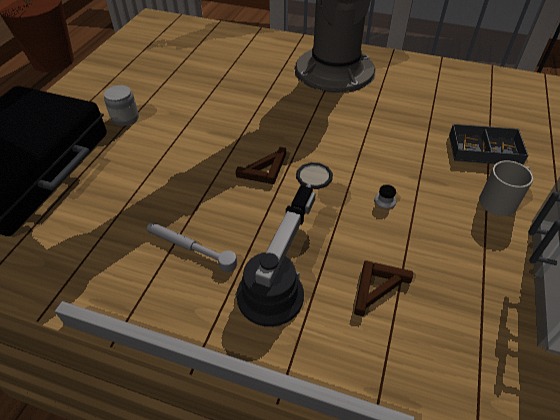

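The top view shows the telescope running from the cap (260,122) to the grip (258,210) and lens (257,250). The trigger is on the grip's left. The door stop is at (190,283), the brackets are at about (178,175) and (328,285). The scene view shows the lens at (315,175) and the door stop at (387,196).

```bash
cat > h.py <<'E'
import numpy as np, cv2
from bench import r
def cam(n):
    c=r.calibration(n);K=np.array([[c['fx'],0,c['cx']],[0,c['fy'],c['cy']],[0,0,1]]);R=cv2.Rodrigues(c['rvec'])[0];return K,R,c['tvec']
def plane(n,uv,z):
    K,R,t=cam(n);o=-R.T@t;d=R.T@np.linalg.inv(K)@np.array([*uv,1.]);return o+d*(z-o[2])/d[2]
def proj(n,p):
    K,R,t=cam(n);q=K@(R@np.asarray(p)+t);return q[:2]/q[2]
def tri(a,b):
    P=[]
    for n in('top','scene'):
        K,R,t=cam(n);P.append(K@np.c_[R,t])
    X=cv2.triangulatePoints(P[0],P[1],np.array(a,float).reshape(2,1),np.array(b,float).reshape(2,1))[:,0];return X[:3]/X[3]
E
python3 - <<'E'
from h import *
np.set_printoptions(precision=4,suppress=True)
print('lens',tri((257,250),(315,175)))
print('cap',tri((260,122),(269,263)))
im=cv2.imread('pics/top0.png')
# lens rim: dark ring / bright disc; blobs
g=cv2.cvtColor(im,cv2.COLOR_BGR2HSV)
def blob(mask,seed):
    n,l,s,c=cv2.connectedComponentsWithStats(mask.astype(np.uint8));i=l[seed[1],seed[0]];return i,s[i],c[i]
m=(g[...,1]<70)&(g[...,2]>90); print('lens disc',blob(m,(257,250)))
m=(g[...,2]<40); print('grip',blob(m,(259,212)),'foot',blob(m,(245,150)),'capDS',blob(m,(189,284)))
for z in(.0,):print('ds foot plane',plane('top',(191,283),.03),plane('scene',(387,196),.02))
print('brA',plane('top',(328,285),.02),'brB',plane('top',(178,175),.02))
E
python3 - <<'E'
import cv2
im=cv2.imread('pics/top0.png')
cv2.imwrite('pics/crop.png',cv2.resize(im[95:300,170:310],None,fx=2.9*1,fy=2.9*1,interpolation=cv2.INTER_CUBIC))
E
```

```text
lens [0.5548 0.0882 0.0937]
cap [0.7979 0.0755 0.1086]
lens disc (np.int32(15), array([241, 234,  32,  32, 782], dtype=int32), array([256.977 , 249.4399]))
grip (np.int32(32), array([251, 195,  15,  30, 383], dtype=int32), array([257.7598, 209.5692])) foot (np.int32(19), array([236, 127,  15,  26, 110], dtype=int32), array([241.5545, 142.2364])) capDS (np.int32(44), array([180, 275,  17,  17, 219], dtype=int32), array([187.6849, 283.0776]))
ds foot plane [0.4901 0.2275 0.03  ] [0.4926 0.2398 0.02  ]
brA [ 0.4776 -0.0528  0.02  ] brB [0.7151 0.2544 0.02  ]
```

View pics/crop.png

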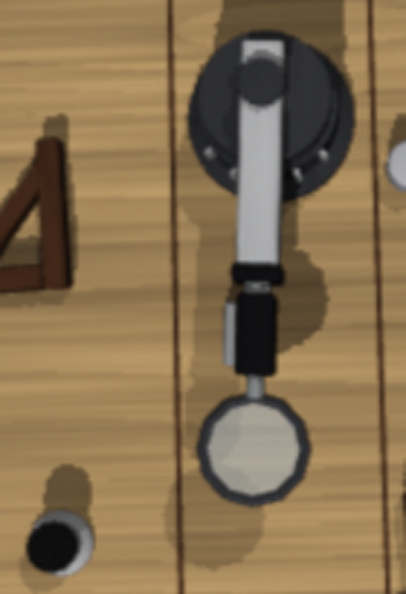

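The crop confirms it: cap at (260,122), grip centre at (258,210) with the trigger on its left (+y), lens centre at (257,249.5). The door stop lies to the +y side, so the turret has to go to -0.436.

Run:
```python
from h import *
np.set_printoptions(precision=4,suppress=True)
L=plane('top',(257.2,249.7),.095);G=plane('top',(257.8,209.8),.110);C=plane('top',(260.2,122.5),.12)
Gt=plane('top',(257.8,209.8),.110)
print('L',L,'G',G,'C',C, np.hypot(*(L-C)[:2]),np.hypot(*(L-G)[:2]))
a=np.arctan2(*(L-C)[[1,0]]);print('dir',a)
u=np.array([np.cos(a),np.sin(a)])
P=L[:2]-.24*u;print('pivot',P)
P=(P+C[:2])/2
for t in(0,-.436):
    v=np.array([np.cos(a+t),np.sin(a+t)])
    print(t,'grip in',P+.165*v,'grip out',P+.275*v,'lens out',P+.35*v)
o=r.get_obs();R=cv2.Rodrigues(o['orientation'])[0];print(R)
print('tooly ang',np.arctan2(R[1,1],R[0,1]),'toolx ang',np.arctan2(R[1,0],R[0,0]))
```

```text
L [0.5561 0.0852 0.095 ] G [0.631  0.0811 0.11  ] C [0.7948 0.0719 0.12  ] 0.23903515990735205 0.07505017131161092
dir 3.0856835800389826
pivot [0.7957 0.0718]
0 grip in [0.6305 0.0811] grip out [0.5207 0.0872] lens out [0.4458 0.0914]
-0.436 grip in [0.6498 0.1498] grip out [0.5529 0.2017] lens out [0.4867 0.2372]
[[ 0.9619  0.2733 -0.0006]
 [ 0.2733 -0.9619  0.0016]
 [-0.0001 -0.0017 -1.    ]]
tooly ang -1.293989211681321 toolx ang 0.2768072804696715
```

Call:
{"fn": "carry_out", "kwargs": {"moves": [[0.035,-0.032,0,-0.14,0.085],[0.07,-0.064,0,-0.28,0.085],[0.104,-0.096,0,-0.42,0.085],[0.138,-0.128,0,-0.56,0.085],[0.173,-0.16,0,-0.7,0.085],[0.208,-0.191,0,-0.84,0.085],[0.242,-0.223,0,-0.98,0.085],[0.277,-0.255,0,-1.12,0.085]], "force": 40}}

```text
clock: 0.9
tcp_pos: [0.3816, -0.3266, 0.4046]
orientation: [-2.4, -2.026, 0.001]
contact_force: [1.7, -0.6, -0.6]
grip_width: 0.0852
gripper_force: 0.0
```

```bash
cat > go.py <<'E'
from h import *
import sys
np.set_printoptions(precision=4,suppress=True)
PIV=np.array([.7953,.0719]);A=3.0857
def goto(t,rad,z):
    "shift in tool axes + roll to reach grip at turret t, radius rad, tcp height z"
    o=r.get_obs();R=cv2.Rodrigues(o['orientation'])[0]
    a=A+t;p=np.array([*(PIV+rad*np.array([np.cos(a),np.sin(a)])),z])
    d=R.T@(p-o['tcp_pos']);roll=-(a-np.arctan2(R[1,0],R[0,0]));roll=(roll+np.pi)%(2*np.pi)-np.pi
    print('shift',d,'roll',roll,'| tcp',o['tcp_pos'],'down',R[:,2],'j',o['joints'],'F',o['contact_force'],'w',o['grip_width'],o['gripper_force'],'t',o['clock'])
if __name__=='__main__':goto(*map(float,sys.argv[1:]))
E
python3 go.py 0 .165 .30
```

```text
shift [0.4437 0.177  0.1044] roll -1.6834779356000624 | tcp [ 0.3816 -0.3266  0.4046] down [-0.0004 -0.0001 -1.    ] j [ 0.8914  0.2159 -0.3525  1.9416  0.0884  0.9991  0.33  ] F [ 1.6513 -0.5577 -0.6232] w 0.08522121381099798 0.0 t 0.9
```

Call:
{"fn": "carry_out", "kwargs": {"moves": [[0.044,0.018,0,-0.14,0.085],[0.089,0.035,0,-0.28,0.085],[0.133,0.053,0,-0.42,0.085],[0.177,0.071,0,-0.56,0.085],[0.222,0.089,0,-0.7,0.085],[0.266,0.106,0,-0.84,0.085],[0.31,0.124,0,-0.98,0.085],[0.355,0.142,0,-1.12,0.085]]}}

```text
clock: 1.7
tcp_pos: [0.5832, -0.0019, 0.4045]
orientation: [-0.958, -2.992, 0.001]
contact_force: [1.1, -1.0, -0.1]
grip_width: 0.0852
gripper_force: 0.0
```

```bash
python3 go.py 0 .165 .30
```

```text
shift [0.0096 0.0952 0.1044] roll -0.5638837049779784 | tcp [ 0.5832 -0.0019  0.4045] down [-0.0004 -0.0004 -1.    ] j [ 0.4298  0.4096 -0.6902  1.7449  0.2902  1.0918  0.5958] F [ 1.1264 -1.0147 -0.0961] w 0.08521338689942012 0.0 t 1.7
```

Call:
{"fn": "carry_out", "kwargs": {"moves": [[0.002,0.022,0.01,-0.14,0.085],[0.005,0.045,0.03,-0.28,0.085],[0.007,0.068,0.05,-0.42,0.085],[0.0096,0.0952,0.065,-0.564,0.085],[0.0096,0.0952,0.08,-0.564,0.085],[0.0096,0.0952,0.09,-0.564,0.085],[0.0096,0.0952,0.09,-0.564,0.085],[0.0096,0.0952,0.09,-0.564,0.085]]}}

```text
clock: 2.5
tcp_pos: [0.6304, 0.0784, 0.3149]
orientation: [-0.099, -3.14, 0.001]
contact_force: [0.3, -0.9, 0.5]
grip_width: 0.0848
gripper_force: 0.0
```

```bash
python3 go.py 0 .165 .25
python3 - <<'E'
from h import *
cv2.imwrite('pics/w1.png',r.grab_frame('wrist')[:,:,::-1])
o=r.get_obs();p=[.6305,.0811,.110];print('grip top px',proj('wrist',p),'lens',proj('wrist',[.5561,.0852,.095]))
E
```

```text
shift [0.     0.0028 0.0649] roll -0.00713079874340572 | tcp [0.6304 0.0784 0.3149] down [-0.0001 -0.001  -1.    ] j [ 0.3086  0.6195 -0.7513  1.6967  0.4846  1.0208  0.8976] F [ 0.3029 -0.8589  0.4662] w 0.08479229678029548 0.0 t 2.5
grip top px [280.14489142 242.43670738] lens [279.45456463 110.10972554]
```

View pics/w1.png

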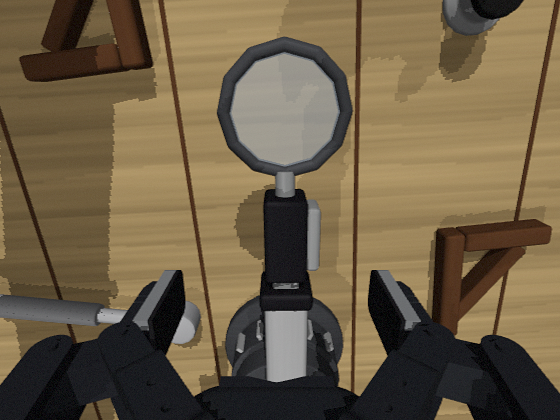

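The wrist view shows the grip's top centred near (286,237) and the lens at (285,107). Both are about 5 px (3 mm) to the +y side and slightly outward of the prediction. The pads straddle the grip, and I'll correct by about 2 mm.

Call:
{"fn": "carry_out", "kwargs": {"moves": [[0.001,0.002,0.01,0,0.085],[0.002,0.003,0.02,0,0.085],[0.002,0.003,0.03,0,0.07],[0.002,0.003,0.04,0,0.06],[0.002,0.003,0.05,0,0.055],[0.002,0.003,0.06,0,0.05],[0.002,0.003,0.065,0,0.05],[0.002,0.003,0.065,0,0.05]]}}

```text
clock: 3.35
tcp_pos: [0.6284, 0.0825, 0.2487]
orientation: [-0.095, -3.139, 0.0]
contact_force: [-0.1, -0.0, 0.2]
grip_width: 0.0501
gripper_force: 0.0
```

```bash
python3 go.py 0 .165 .25
python3 - <<'E'
from h import *
cv2.imwrite('pics/w2.png',r.grab_frame('wrist')[:,:,::-1])
E
```

```text
shift [-0.0023 -0.0013 -0.0013] roll -0.004870964104447761 | tcp [0.6284 0.0825 0.2487] down [-0.0015 -0.0002 -1.    ] j [ 0.271   0.6944 -0.7068  1.7409  0.5509  0.9164  0.8417] F [-0.0814 -0.0232  0.1685] w 0.05009844639849749 0.0 t 3.35
```

View pics/w2.png

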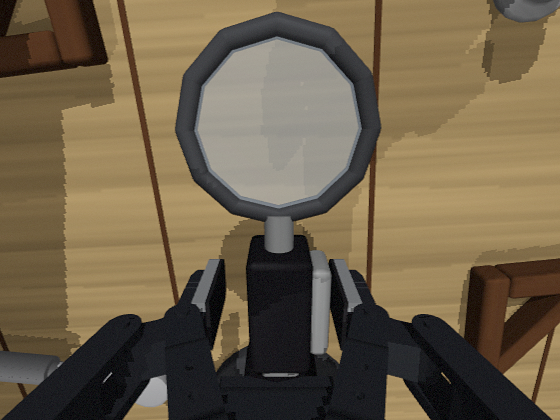

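The pads straddle grip and trigger evenly (grip 250–312 px, trigger to 330, pads at 215 and 346), so I can close.

Call:
{"fn": "carry_out", "kwargs": {"moves": [[0,0.001,0,0,0.045],[0,0.001,0,0,0.038],[0,0.001,0,0,0.032],[0,0.001,0,0,0.025],[0,0.001,0,0,0.02],[0,0.001,0,0,0.02],[0,0.001,0,0,0.02],[0,0.001,0,0,0.02]], "force": 40}}

```text
clock: 4.2
tcp_pos: [0.6289, 0.0846, 0.2509]
orientation: [0.094, 3.138, 0.002]
contact_force: [-1.2, 2.4, 5.2]
grip_width: 0.0271
gripper_force: 41.1
```

```bash
python3 go.py 0 .165 .25
python3 - <<'E'
from h import *
np.set_printoptions(precision=4,suppress=True)
o=r.get_obs();R=cv2.Rodrigues(o['orientation'])[0]
a=np.arctan2(R[1,0],R[0,0]);c=o['tcp_pos'][:2]
v=lambda t:np.array([np.cos(a+t),np.sin(a+t)])
P=c-.165*v(0);print('a',a,'pivot',P)
for i in range(1,9):
    t=-.436*min(i/6,1);d=P+.165*v(t)-c;print(i,(R.T@[*d,0])[:2],-t)
E
```

```text
shift [-0.0018 -0.0034  0.0009] roll -0.003894747688238276 | tcp [0.6289 0.0846 0.2509] down [ 0.0017  0.0011 -1.    ] j [ 0.2695  0.6922 -0.709   1.7391  0.5502  0.9171  0.8407] F [-1.2456  2.358   5.1704] w 0.027080298447806034 41.11307501792908 t 4.2
a 3.081805252311762 pivot [0.7936 0.0747]
1 [-0.0004  0.012 ] 0.07266666666666666
2 [-0.0017  0.0239] 0.14533333333333331
3 [-0.0039  0.0357] 0.218
4 [-0.0069  0.0473] 0.29066666666666663
5 [-0.0108  0.0586] 0.36333333333333334
6 [-0.0154  0.0697] 0.436
7 [-0.0154  0.0697] 0.436
8 [-0.0154  0.0697] 0.436
```

Call:
{"fn": "carry_out", "kwargs": {"moves": [[-0.0004,0.012,0,0.073,0.02],[-0.0017,0.024,0,0.145,0.02],[-0.0039,0.0357,0,0.218,0.02],[-0.0069,0.0473,0,0.291,0.02],[-0.0108,0.0586,0,0.363,0.02],[-0.0154,0.0697,0,0.436,0.02],[-0.0154,0.0697,0,0.436,0.02],[-0.0154,0.0697,0,0.436,0.02]]}}

```text
clock: 5.0
tcp_pos: [0.6482, 0.1531, 0.2508]
orientation: [0.772, 3.045, 0.001]
contact_force: [-2.1, 2.8, 6.8]
grip_width: 0.0272
gripper_force: 43.4
```

```bash
python3 go.py -.436 .165 .25
python3 - <<'E'
from h import *
cv2.imwrite('pics/t2.png',r.grab_frame('top')[:,:,::-1])
o=r.get_obs();R=cv2.Rodrigues(o['orientation'])[0]
P=np.array([.7936,.0747]);d=o['tcp_pos'][:2]-P
print('rad',np.hypot(*d),'turret est',np.arctan2(d[1],d[0])-3.0818,'yaw',np.arctan2(R[1,0],R[0,0])-3.0818)
E
```

```text
shift [-0.003  -0.0021  0.0008] roll -0.004522882026027908 | tcp [0.6482 0.1531 0.2508] down [ 0.0009  0.0008 -1.    ] j [ 0.0894  0.7044 -0.6031  1.6627  0.4774  0.9249  0.3791] F [-2.0872  2.8151  6.7648] w 0.02722419532808842 43.4137898683548 t 5.0
rad 0.16512492259797196 turret est -0.4351716777036674 yaw -0.43664460241225056
```

View pics/t2.png

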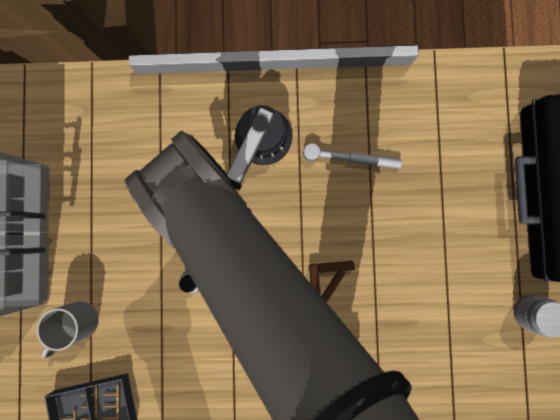

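The telescope now sits one click towards the door stop, and the brackets and door stop are unmoved. Next I pull it out.

Call:
{"fn": "carry_out", "kwargs": {"moves": [[0,0,0,0,0.015],[0,0,0,0,0.015],[0.01,0,0,0,0.015],[0.022,0,0,0,0.015],[0.034,0,0,0,0.015],[0.046,0,0,0,0.015],[0.058,0,0,0,0.015],[0.07,0,0,0,0.015]], "force": 60}}

```text
clock: 5.85
tcp_pos: [0.589, 0.1842, 0.2508]
orientation: [0.774, 3.039, 0.001]
contact_force: [6.6, -2.4, 3.3]
grip_width: 0.0266
gripper_force: 62.1
```

```bash
cat > m.py <<'E'
from h import *
o=r.get_obs();R=cv2.Rodrigues(o['orientation'])[0]
P=np.array([.7936,.0747]);d=o['tcp_pos'][:2]-P
print('rad',np.hypot(*d),'turret est',np.arctan2(d[1],d[0])-3.0818,'F tool',R.T@o['contact_force'],o['grip_width'],o['gripper_force'],o['clock'])
E
python3 m.py
```

```text
rad 0.23209666716800276 turret est -0.4315570577524501 F tool [-6.95499875  1.04151608 -3.29175592] 0.02659361052276447 62.09753394126892 5.85
```

Call:
{"fn": "carry_out", "kwargs": {"moves": [[0.01,0,0,0,0.015],[0.02,0,0,0,0.015],[0.03,0,0,0,0.015],[0.036,0,0,0,0.015],[0.04,0,0,0,0.015],[0.042,0,0,0,0.015],[0.042,0,0,0,0.015],[0.042,0,0,0,0.015]]}}

```text
clock: 6.65
tcp_pos: [0.5521, 0.2041, 0.2506]
orientation: [0.775, 3.04, -0.0]
contact_force: [4.6, -2.2, 4.4]
grip_width: 0.0266
gripper_force: 62.2
```

```bash
python3 m.py
```

```text
rad 0.27395057456648675 turret est -0.43197835827527786 F tool [-5.13786331  0.32075564 -4.40234409] 0.026611707142585015 62.1660053730011 6.65
```

Call:
{"fn": "carry_out", "kwargs": {"moves": [[0.001,0,0,0,0.015],[0.002,0,0,0,0.015],[0.003,0,0,0,0.015],[0.004,0,0,0,0.015],[0.004,0,0,0,0.015],[0.004,0,0,0,0.015],[0.004,0,0,0,0.015],[0.004,0,0,0,0.015]]}}

```text
clock: 7.45
tcp_pos: [0.5499, 0.2051, 0.2507]
orientation: [0.776, 3.037, -0.0]
contact_force: [9.7, -4.4, 2.1]
grip_width: 0.027
gripper_force: 62.0
```

```bash
python3 m.py
python3 - <<'E'
from h import *
cv2.imwrite('pics/w3.png',r.grab_frame('wrist')[:,:,::-1])
E
```

```text
rad 0.2763744904966605 turret est -0.4313932563092462 F tool [-10.65376177   0.77611948  -1.98343565] 0.026962517180749306 62.00242638587952 7.45
```

View pics/w3.png

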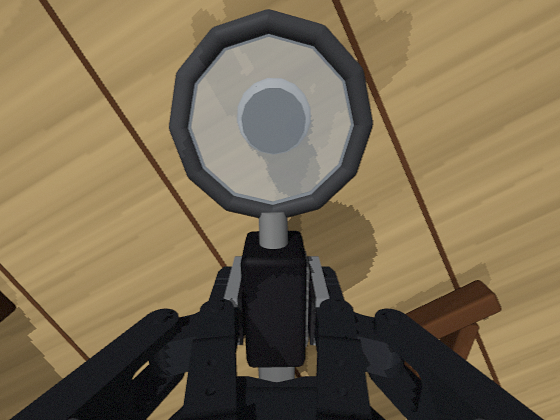

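The door stop shows centred under the lens at (274,118). The grip is held with the trigger in, and the force rise shows the hard stop is reached.

```bash
python3 -c "
from bench import r
print(r.hand_in())"
```

```text
the job is handed in; nothing more can be done
None
```

I swung the magnifier one click to the door stop's side, drew the telescope to its second stop, and handed the job in still gripping it with the trigger squeezed and the lens over the door stop; hand-in returned no verdict.

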